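# Swap the brush washer's lid for the one that fits

### The job

The lid lying on the steel brush washer is too wide for it. Take it off and lay it flat, knob up, on the black rubber mat, then pick the one of the three spare lids on the plywood board that fits the washer and close the washer with it, level and fully down. Put the lids down without dropping them, do not push the washer about, and leave the other two spare lids, the putty tin and the tape roll where they are.

Things in the scene. Friction and masses are not known exactly. Their poses are not given: they have to be found in the camera images.
- brush_washer: Open round stainless-steel brush washer (pot), 96 mm outside, 88 mm inside diameter, wall 4 mm, 90 mm high, 0.7 kg, standing loose on the table. A fitting lid's plug goes 10 mm down inside and its disc rests on the rim, so its origin is then 80 mm above the washer's. Origin: centre of the underside, z up; mouth at z = 90 mm.
- lid_124: Brushed-steel loose lid with a black knob, 124 mm across: a flat disc (z 10 to 14 mm) over a round plug 108 mm across (z 0 to 10 mm) that faces down; knob on the axis, 26 mm wide, from z 18 to 48 mm. Origin: centre of the plug's underside, z up. At the start it lies on the rim of the washer, plug on the rim (its origin 90 mm above the washer's).
- lid_86: Brushed-steel loose lid with a black knob, 86 mm across: a flat disc (z 10 to 14 mm) over a round plug 70 mm across (z 0 to 10 mm) that faces down; knob on the axis, 26 mm wide, from z 18 to 48 mm. Origin: centre of the plug's underside, z up. Spare lid lying on the plywood board among the other two, in any order.
- lid_100: Brushed-steel loose lid with a black knob, 100 mm across: a flat disc (z 10 to 14 mm) over a round plug 83 mm across (z 0 to 10 mm) that faces down; knob on the axis, 26 mm wide, from z 18 to 48 mm. Origin: centre of the plug's underside, z up. Spare lid lying on the plywood board among the other two, in any order.
- lid_112: Brushed-steel loose lid with a black knob, 112 mm across: a flat disc (z 10 to 14 mm) over a round plug 96 mm across (z 0 to 10 mm) that faces down; knob on the axis, 26 mm wide, from z 18 to 48 mm. Origin: centre of the plug's underside, z up. Spare lid lying on the plywood board among the other two, in any order.
- rubber_mat: Black square rubber mat, 160 x 160 x 4 mm, fixed to the table. Origin: centre of its underside, x and y along its sides; top at z = 4 mm.
- lid_board: Square plywood board, 320 x 320 mm, lying fixed on the table, its top 12 mm above the table; the three spare lids lie on it. Origin: centre of the underside.
- putty_tin: Flat grey round tin with a yellow top, 54 mm across, 26 mm high; a bystander. Origin: centre of the underside.
- masking_tape: Roll of cream masking tape lying flat, 58 mm across, 19 mm high; a bystander. Origin: centre of the underside.
Things that resemble listed ones, but are neither listed nor needed, are in the scene too. Leave any turquoise look-alike of the lid_100 alone.

How it is judged:
On the way, in this order (a step that is already met when the one before it is completed fails the run):
1. the too-wide lid lies flat, knob up, on the rubber mat, let go (x of lid_124 in the frame of rubber_mat between -0.06 and 0.06 m and y of lid_124 in the frame of rubber_mat between -0.06 and 0.06 m and z of lid_124 in the frame of rubber_mat between 0.001 and 0.008 m and angle between lid_124's own z axis and vertical below 0.06 rad and contact force between lid_124 and the fingers below 0.1 N and linear speed of lid_124 below 0.02 m/s and angular speed of lid_124 below 0.2 rad/s), for 0.2 s.
2. the fitting lid closes the washer, level and fully down, let go (horizontal distance between lid_100 and brush_washer below 0.008 m and z of lid_100 in the frame of brush_washer between 0.0765 and 0.083 m and angle between each of lid_100, brush_washer's own z axis and vertical below 0.04 rad and contact force between lid_100 and the fingers below 0.1 N and linear speed of each of lid_100, brush_washer below 0.02 m/s and angular speed of each of lid_100, brush_washer below 0.2 rad/s), for 0.2 s.
At the end, for the whole second after the job is handed in: The 124 mm lid lies flat, knob up, on the mat, centre within 60 mm of the mat's along each side; the 100 mm lid sits in the washer, centred within 8 mm, level within 0.04 rad, origin 76.5 to 83 mm above the washer's; the 86 and 112 mm lids within 30 mm of their starts; all at rest, let go (all of step 1 and all of step 2 and distance of each of lid_86, lid_112 from where it was at the start of the episode below 0.03 m); the robot touches nothing.
It fails at once if the washer is pushed more than 40 mm or tipped by more than 0.3 rad (distance of brush_washer from where it was at the start of the episode above 0.04 m or angle between brush_washer's own z axis and vertical above 0.3 rad).
It fails at once if a wrong spare lid is moved more than 30 mm (distance of any of lid_86, lid_112 from where it was at the start of the episode above 0.03 m).
It fails at once if the putty tin or the tape roll is moved more than 30 mm (distance of any of putty_tin, masking_tape from where it was at the start of the episode above 0.03 m).
It fails at once if a lid is dropped (falls free from more than about 20 mm) ((contact force between lid_124 and anything else below 0.01 N and linear speed of lid_124 above 0.65 m/s) or (contact force between lid_100 and anything else below 0.01 N and linear speed of lid_100 above 0.65 m/s)).
It also fails if it takes over 51 s, if anything falls off the work surface, if the arm or the gripper's body presses on something with over 40 N, if the wrist force passes 120 N, or if a joint passes its speed limit or range.

### The arm

A 6-joint arm with a two-finger parallel gripper is mounted at the origin on a cart in front of the work surface, level with it; the furniture and walls round the work are solid. World frame = base frame: x ahead of the robot, y to its left, z up, the work surface at z = 0. Lengths are in m, angles in rad, forces in N, time in s.
With the tool pointing down it reaches from about 0.375 to 0.9 m from the base axis. Payload 3.1 kg.
Tool frame: the origin (TCP) lies between the finger pads; the fingertips stand 17 mm ahead of it and the grasp point (between the pads) lies 2 mm behind it; z points along the fingers, y is the line along which they close (so a half turn about z gives the same grasp; the last joint's range is limited). The gripper opens to 85 mm and grips with 20 to 120 N. Pads are 22 mm wide; open, the fingers measure 114 mm over their backs; the gripper's body (76 mm by 85 mm) begins 54 mm behind the grasp point. The pads swing forward as they close: fully open they stand 13 mm farther back than shut.
Start: joints at [1.042, 0.527, 1.433, -0, 1.181, -0.178], TCP at [0.214, 0.587, 0.248] pointing down, gripper open.
Joint ranges: [-3.08, 3.08], [-0.75, 2.2], [0.22, 2.44], [-1.43, 4.57], [0, 2.65], [-2.85, 2.85]. Speed limits (rad/s): [2.79, 2.79, 3.14, 3.14, 3.14, 3.14].

### API

Orientations are given as a unit quaternion [x, y, z, w].
In Python, from station import sense, vision, order gives the robot as it stands.
- The arm moves only by the shell command python3 -m crank 'ROWS' [OPENING] [FORCE]. ROWS is JSON, a list of rows, each an object with "dp": the shift along the world's x, y, z in units of 30 mm (1.0 is 30 mm), a list of three; "angular": the turn, a rotation vector about the world's x, y, z in degrees, a list of three. In form: [{"dp": [dx, dy, dz], "angular": [ax, ay, az]}, ...]. A call has 1 to 20 rows; each row shifts and turns the commanded pose from where the row before left it; what a row does not reach is not made up. A row lasts 1/10 s, in which the tool goes at most 50 mm and 8.59 degrees, less where a joint would pass 70% of its speed; a pose out of reach is approached as far as the arm can. A call is refused whole if a number of a shift passes 1 or a number of a turn 8.59, either way. A call with a gripper value outside its range is refused whole. OPENING is the closure, from 0 (fully open) to 1 (shut), set as the call begins (- or left out, the last holds). The fingers move at their own pace and stop on an object; FORCE is the grip in N (left out, the last holds). Time passes only in rows, so rows that do not move let the fingers close. It gives the time, the measured TCP pose, the force, the opening and the grip force at its end, in the units of the state.
- sense(): the state, without advancing time (a new reading comes with each control period).
- vision.snapshot(name): name is "scene" or "side" or "wrist"; returns a dict with "image" (400x640x3 uint8, blue, green, red), "range_z" (400x640 float32, m along the optical axis (not along the pixel's ray), 0 where there is no reading), "mtx" (3x3 intrinsics, pixels), "pose" (4x4, takes a point from camera to world coordinates); the wrist camera has in their place "mount" (4x4, takes a point from camera to tool coordinates, whose origin is the TCP and whose axes are the flange's). Camera axes: x right, y down, z forward; pixel columns grow to the right and rows downward; lengths in m; the calibration is good to about 2 mm. A picture is of the moment at which its call begins: read the wrist's pose just before it.
- order.sign_off(): hands the job in; it is judged then, once.
The state is a dict: "t": time; "q": joint angles; "qd": joint speeds; "tau": joint torques, N m; "tcp_pos": TCP position; "tool_rot": TCP orientation; "force": force on the tool from outside, world axes, zero at the start; "ft_torque": the same for the moment, N m; "finger_gap": opening from 0.0 (shut) to 1.0 (fully open); "gripper_force": force on a finger pad.
Only numpy, scipy, OpenCV 4.12 (cv2) and the standard library are available. Lean on these libraries where they do the work, as an engineer would, in place of code of your own. Each camera call takes 0.05 s, during which the arm holds its last target. There are 200 camera calls.

## Working session

There is one attempt and no reset: what is moved stays moved. The work goes in short steps, Python scripts to look and compute and a shell command to move; the robot and the scene stay as the last step left them, time stands still between calls to the robot, and variables do not carry over. Pictures are saved under pics/ and viewed, at most 10 in all, crops included, and the job is handed in when it is done.

```bash
mkdir -p pics; ls; cat > h.py <<'E'
import numpy as np, cv2, pickle
from station import sense, vision, order
from scipy.spatial.transform import Rotation as R
def snap(name, fn=None):
    s=sense(); d=vision.snapshot(name)
    if name=="wrist":
        T=np.eye(4); T[:3,:3]=R.from_quat(s["tool_rot"]).as_matrix(); T[:3,3]=s["tcp_pos"]
        d["pose"]=T@d["mount"]
    if fn: cv2.imwrite("pics/"+fn,d["image"])
    return d
def cloud(d):
    z=d["range_z"]; K=d["mtx"]; v,u=np.mgrid[:z.shape[0],:z.shape[1]]
    P=np.stack([(u-K[0,2])/K[0,0]*z,(v-K[1,2])/K[1,1]*z,z],-1)
    W=P@d["pose"][:3,:3].T+d["pose"][:3,3]; W[z<=0]=np.nan
    return W
def ray(d,u,v,h):
    K=d["mtx"]; r=d["pose"][:3,:3]@np.array([(u-K[0,2])/K[0,0],(v-K[1,2])/K[1,1],1]); o=d["pose"][:3,3]
    return o+r*(h-o[2])/r[2]
E
python3 - <<'E'
from h import *
print(sense())
for n in("scene","side"):
    d=snap(n,n+".png"); pickle.dump(d,open(n+".pkl","wb")); print(n,d["pose"].round(3).tolist(),d["mtx"].tolist())
E
```

```text
pics
{'t': 0.0, 'q': array([ 1.04247382e+00,  5.28487014e-01,  1.43389684e+00, -2.83414893e-05,
        1.18140893e+00, -1.78509110e-01]), 'qd': array([ 0.00041697,  0.00079956,  0.00021786, -0.00010577, -0.00042144,
       -0.00159246]), 'tau': array([ 1.96626485e-05, -4.42353880e+01, -1.78022575e+01, -2.15946284e-04,
        8.35617335e-03, -1.70947953e-05]), 'tcp_pos': array([0.21383731, 0.58655568, 0.24732251]), 'tool_rot': array([ 1.74010845e-01,  9.84743122e-01, -1.03661552e-03, -3.68444662e-04]), 'force': array([-0.27970701,  0.15948778,  0.18491704]), 'ft_torque': array([-0.00848023,  0.021804  , -0.05482105]), 'gripper_force': 0.0, 'finger_gap': 1.0002713690132867}
scene [[-0.774, -0.299, 0.559, -0.127], [-0.633, 0.333, -0.698, 0.956], [0.022, -0.894, -0.447, 0.607], [0.0, 0.0, 0.0, 1.0]] [[365.2851845456021, 0.0, 322.2348760061926], [0.0, 365.2851845456021, 193.8968117636044], [0.0, 0.0, 1.0]]
side [[0.916, -0.231, 0.328, 0.136], [-0.401, -0.488, 0.776, -0.757], [-0.019, -0.842, -0.539, 0.696], [0.0, 0.0, 0.0, 1.0]] [[363.5858282762195, 0.0, 320.9660273757438], [0.0, 363.5858282762195, 203.03122520334907], [0.0, 0.0, 1.0]]
```

View pics/scene.png

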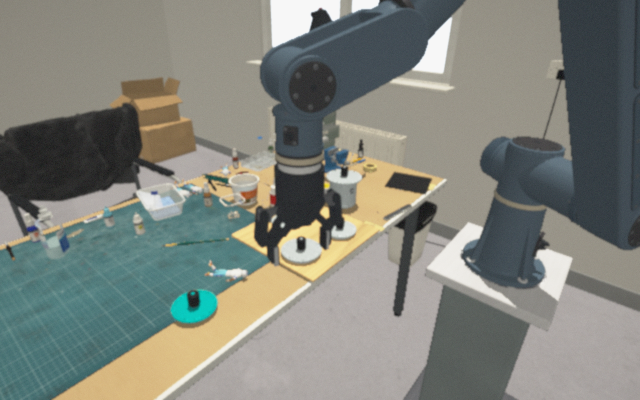

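View pics/side.png

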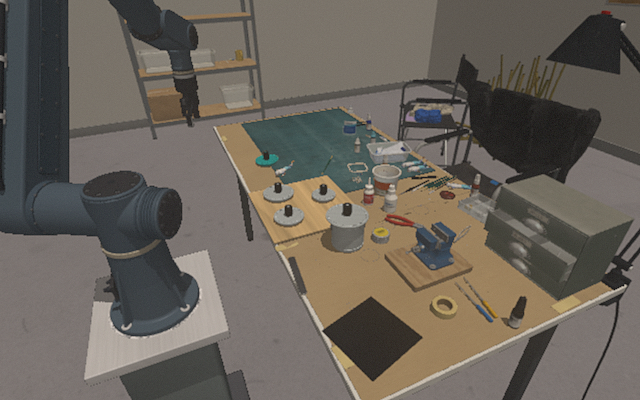

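The side view shows the washer with its lid at (347,230), the mat at (372,338), and spare lids at (278,193), (323,193) and (289,215). The tin is at (381,236) and the tape at (444,307). The turquoise look-alike at (266,159) stays untouched. The vise on a wooden base at (432,250) is an obstacle. In the scene view the arm hides some of this.

```bash
cat > m.py <<'E'
from h import *
d=pickle.load(open("side.pkl","rb")); W=cloud(d); img=d["image"]
v,u=np.mgrid[:400,:640]
g=img.max(2)
for n,(cu,cv_),zt,zd in [("A",(278,190),.060,.026),("B",(323,190),.060,.026),("C",(289,213),.060,.026),("washerlid",(347,215),.138,.104)]:
    w=(abs(u-cu)<28)&(abs(v-cv_)<25)
    k=w&(abs(W[...,2]-zt)<.006); p=W[k]
    m=w&(abs(W[...,2]-zd)<.005); q=W[m][:,:2]
    c,r=cv2.minEnclosingCircle(q.astype(np.float32))
    print(n,"knob",k.sum(),np.median(p,0).round(4),"z max",np.nanmax(W[w][:,2]).round(4),"disc",m.sum(),np.round(c,4),"diam",round(2*r,4), "z",np.median(W[m][:,2]).round(4))
mat=((g<50)&(abs(W[...,2]-.004)<.008)&(v>280)&(u>310)&(u<430)).astype(np.uint8)
c=max(cv2.findContours(mat,0,2)[0],key=cv2.contourArea)
P=np.array([ray(d,*p[0],.004)[:2] for p in c],np.float32); print("mat",cv2.minAreaRect(P))
for n,(a,b) in dict(tin=(381,233),tape=(444,300),vise=(436,225),viseboard=(430,265)).items(): print(n,W[b,a].round(3))
E
python3 m.py
```

```text
A knob 60 [0.4227 0.1918 0.0585] z max 0.0606 disc 458 [0.4737 0.3399] diam 0.3345 z 0.0245
B knob 36 [0.5754 0.2608 0.059 ] z max 0.1387 disc 237 [0.5269 0.2336] diam 0.1978 z 0.0243
C knob 35 [0.4163 0.1827 0.0587] z max 0.0602 disc 710 [0.4352 0.2615] diam 0.2597 z 0.0245
washerlid knob 47 [0.5356 0.0049 0.1363] z max 0.1387 disc 753 [0.5369 0.0061] diam 0.1284 z 0.1027
mat ((0.4367930591106415, -0.3121451437473297), (0.14919596910476685, 0.15663184225559235), 16.015737533569336)
tin [ 0.64  -0.024  0.026]
tape [ 0.644 -0.308  0.018]
vise [ 0.73  -0.148  0.109]
viseboard [ 0.683 -0.201  0.027]
```

```bash
cat > m2.py <<'E'
from h import *
d=pickle.load(open("side.pkl","rb")); W=cloud(d)
sel=(W[...,2]>.053)&(W[...,2]<.066)&(W[...,1]>.08)&(W[...,1]<.45)&(W[...,0]<.7)&(d["image"].max(2)<90)
n,l,s,c=cv2.connectedComponentsWithStats(sel.astype(np.uint8))
for i in range(1,n):
    if s[i,4]<8: continue
    p=W[l==i]; k=np.median(p,0)
    dd=np.hypot(W[...,0]-k[0],W[...,1]-k[1])
    m=(abs(W[...,2]-.025)<.005)&(dd<.075); q=W[m][:,:2]
    cc,r=cv2.minEnclosingCircle(q.astype(np.float32))
    print(c[i].round(0),s[i,4],k.round(4),(np.array(p).max(0)+p.min(0))[:2]/2,"disc",m.sum(),np.round(cc,4),"diam",round(2*r,4),"98%",np.percentile(np.hypot(*(q-cc).T),98)*2)
E
python3 m2.py
```

```text
[277. 185.] 22 [0.4296 0.3343 0.0571] [0.43233548 0.34063081] disc 349 [0.433  0.3417] diam 0.1144 98% 0.11317238095765758
[323. 187.] 25 [0.5713 0.254  0.058 ] [0.57366052 0.25644287] disc 204 [0.5742 0.2585] diam 0.0916 98% 0.08832021578097639
[288. 208.] 28 [0.4158 0.18   0.0581] [0.41839692 0.18337203] disc 366 [0.4154 0.1858] diam 0.1034 98% 0.10210531198808938
```

Found by depth, with diameters agreeing with the given sizes: the 100 mm lid is at (0.416,0.185), the 112 at (0.433,0.342) and the 86 at (0.574,0.258). The washer is at (0.537,0.006) and the mat centre at (0.437,-0.312). I'll move above the washer.

```bash
python3 -m crank '[{"dp":[0.54,-0.97,0],"angular":[0,0,0]},{"dp":[0.54,-0.97,0],"angular":[0,0,0]},{"dp":[0.54,-0.97,0],"angular":[0,0,0]},{"dp":[0.54,-0.97,0],"angular":[0,0,0]},{"dp":[0.54,-0.97,0],"angular":[0,0,0]},{"dp":[0.54,-0.97,0],"angular":[0,0,0]},{"dp":[0.54,-0.97,0],"angular":[0,0,0]},{"dp":[0.54,-0.97,0],"angular":[0,0,0]},{"dp":[0.54,-0.97,0],"angular":[0,0,0]},{"dp":[0.54,-0.97,0],"angular":[0,0,0]},{"dp":[0.54,-0.97,0],"angular":[0,0,0]},{"dp":[0.54,-0.97,0],"angular":[0,0,0]},{"dp":[0.54,-0.97,0],"angular":[0,0,0]}]' 0
python3 - <<'E'
from h import *
snap("wrist","w1.png"); d=snap("wrist"); pickle.dump(d,open("w1.pkl","wb")); print(sense()["tcp_pos"], d["pose"].round(3).tolist(),d["mtx"][0])
E
```

```text
t: 1.4
tcp_pos: [0.425, 0.2075, 0.2481]
tool_rot: [0.174, 0.985, -0.0, -0.0]
force: [0.2, 0.8, 0.4]
finger_gap: 0.999
gripper_force: 0.0
[0.42680924 0.20615834 0.24819322] [[0.344, 0.898, 0.274, 0.358], [0.939, -0.328, -0.103, 0.229], [-0.002, 0.292, -0.956, 0.375], [0.0, 0.0, 0.0, 1.0]] [296.9503711    0.         319.66087992]
```

View pics/w1.png

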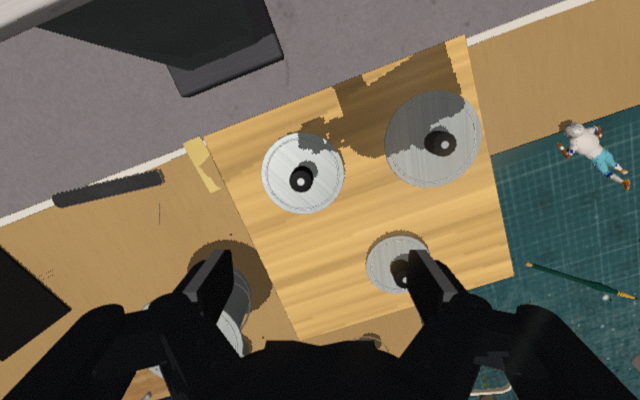

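```bash
cat > knob.py <<'E'
# knobs seen by the wrist camera: centroid of dark top patch, ray onto its height; disc circle by depth
from h import *
import sys
def knobs(d,zt,zd,lo,hi,rr=.075):
    W=cloud(d); g=d["image"].max(2)
    sel=(abs(W[...,2]-zt)<.006)&(g<90)&(W[...,0]>lo[0])&(W[...,0]<hi[0])&(W[...,1]>lo[1])&(W[...,1]<hi[1])
    n,l,s,c=cv2.connectedComponentsWithStats(sel.astype(np.uint8))
    for i in range(1,n):
        if s[i,4]<60: continue
        k=ray(d,*c[i],zt)
        m=(abs(W[...,2]-zd)<.005)&(np.hypot(W[...,0]-k[0],W[...,1]-k[1])<rr); q=W[m][:,:2]
        if len(q)<50: continue
        cc,r=cv2.minEnclosingCircle(q.astype(np.float32))
        print(c[i].round(),s[i,4],"knob",k.round(4),"zmed",np.median(W[l==i][:,2]).round(4),"disc",np.round(cc,4),"diam",round(2*r,4))
E
python3 - <<'E'
from knob import *
d=pickle.load(open("w1.pkl","rb"))
knobs(d,.060,.026,(.3,.1),(.65,.45))
knobs(d,.138,.104,(.4,-.1),(.65,.1))
E
```

```text
[445. 139.] 450 knob [0.4329 0.341  0.06  ] zmed 0.0615 disc [0.4343 0.3419] diam 0.113
[303. 176.] 358 knob [0.4187 0.187  0.06  ] zmed 0.0617 disc [0.4197 0.1859] diam 0.0999
[402. 273.] 161 knob [0.5711 0.2556 0.06  ] zmed 0.0611 disc [0.5765 0.2609] diam 0.087
```

The wrist view confirms the lids on the board: 100 mm at pixel (303,176), 112 mm at (445,139), 86 mm at (402,273). Next is the washer.

```bash
python3 -m crank '[{"dp":[0.47,-0.84,0],"angular":[0,0,0]},{"dp":[0.47,-0.84,0],"angular":[0,0,0]},{"dp":[0.47,-0.84,0],"angular":[0,0,0]},{"dp":[0.47,-0.84,0],"angular":[0,0,0]},{"dp":[0.47,-0.84,0],"angular":[0,0,0]},{"dp":[0.47,-0.84,0],"angular":[0,0,0]},{"dp":[0.47,-0.84,0],"angular":[0,0,0]},{"dp":[0.47,-0.84,0],"angular":[0,0,0]},{"dp":[0,0,0],"angular":[0,0,0]},{"dp":[0,0,0],"angular":[0,0,0]}]' 0
python3 - <<'E'
from knob import *
d=snap("wrist","w2.png")
print(sense()["tcp_pos"])
knobs(d,.138,.104,(.4,-.1),(.65,.1),.07)
W=cloud(d); g=d["image"].max(2)
m=((g<60)&(abs(W[...,2]-.004)<.008)&(W[...,1]<-.15)&(W[...,0]>.3)).astype(np.uint8)
c=max(cv2.findContours(m,0,2)[0],key=cv2.contourArea); print(cv2.boundingRect(c))
print("mat",cv2.minAreaRect(np.array([ray(d,*p[0],.004)[:2] for p in c],np.float32)))
E
```

```text
t: 2.5
tcp_pos: [0.537, 0.0077, 0.2478]
tool_rot: [0.174, 0.985, 0.0, -0.001]
force: [0.4, 0.7, 0.1]
finger_gap: 1.002
gripper_force: 0.0
[0.53659642 0.00826677 0.24781923]
[321. 202.] 627 knob [0.5381 0.008  0.138 ] zmed 0.1396 disc [0.5395 0.0075] diam 0.1241
(0, 95, 153, 167)
mat ((0.4422922432422638, -0.30941006541252136), (0.1594439446926117, 0.1608951985836029), 16.004596710205078)
```

```bash
python3 -m crank '[{"dp":[0.05,0,-0.6],"angular":[0,0,0]},{"dp":[0,0,-0.6],"angular":[0,0,0]},{"dp":[0,0,-0.6],"angular":[0,0,0]},{"dp":[0,0,-0.6],"angular":[0,0,0]},{"dp":[0,0,-0.6],"angular":[0,0,0]},{"dp":[0,0,-0.5],"angular":[0,0,0]},{"dp":[0,0,-0.4],"angular":[0,0,0]},{"dp":[0,0,-0.15],"angular":[0,0,0]},{"dp":[0,0,0],"angular":[0,0,0]},{"dp":[0,0,0],"angular":[0,0,0]}]' 0 
python3 -m crank '[{"dp":[0,0,0],"angular":[0,0,0]},{"dp":[0,0,0],"angular":[0,0,0]},{"dp":[0,0,0],"angular":[0,0,0]},{"dp":[0,0,0],"angular":[0,0,0]},{"dp":[0,0,0],"angular":[0,0,0]},{"dp":[0,0,0],"angular":[0,0,0]},{"dp":[0,0,0],"angular":[0,0,0]},{"dp":[0,0,0],"angular":[0,0,0]},{"dp":[0,0,0],"angular":[0,0,0]},{"dp":[0,0,0],"angular":[0,0,0]}]' 1 60
```

```text
t: 3.55
tcp_pos: [0.5393, 0.0075, 0.1273]
tool_rot: [0.174, 0.985, 0.0, 0.0]
force: [0.2, 0.2, -0.2]
finger_gap: 1.003
gripper_force: 0.0
t: 4.55
tcp_pos: [0.5394, 0.0071, 0.1273]
tool_rot: [0.174, 0.985, -0.0, 0.001]
force: [0.6, 0.7, 4.9]
finger_gap: 0.281
gripper_force: 59.5
```

Grip holds on the knob at a 24 mm gap. Lift and carry to the mat.

```bash
python3 -m crank '[{"dp":[0,0,0.2],"angular":[0,0,0]},{"dp":[0,0,0.4],"angular":[0,0,0]},{"dp":[0,0,0.6],"angular":[0,0,0]},{"dp":[0,0,0.6],"angular":[0,0,0]},{"dp":[0,0,0.2],"angular":[0,0,0]},{"dp":[-0.1,-0.3,0],"angular":[0,0,0]},{"dp":[-0.2,-0.6,0],"angular":[0,0,0]},{"dp":[-0.27,-0.88,0],"angular":[0,0,0]},{"dp":[-0.27,-0.88,0],"angular":[0,0,0]},{"dp":[-0.27,-0.88,0],"angular":[0,0,0]},{"dp":[-0.27,-0.88,0],"angular":[0,0,0]},{"dp":[-0.27,-0.88,0],"angular":[0,0,0]},{"dp":[-0.27,-0.88,0],"angular":[0,0,0]},{"dp":[-0.27,-0.88,0],"angular":[0,0,0]},{"dp":[-0.27,-0.88,0],"angular":[0,0,0]},{"dp":[-0.27,-0.88,0],"angular":[0,0,0]},{"dp":[-0.27,-0.88,0],"angular":[0,0,0]},{"dp":[-0.2,-0.6,0],"angular":[0,0,0]},{"dp":[-0.05,-0.3,0],"angular":[0,0,0]},{"dp":[0,0,0],"angular":[0,0,0]}]' 1 60
python3 - <<'E'
from h import *
d=snap("side","s2.png"); snap("wrist","w3.png"); print(sense()["tcp_pos"],sense()["finger_gap"])
E
```

```text
t: 6.55
tcp_pos: [0.4409, -0.3118, 0.1861]
tool_rot: [0.175, 0.985, 0.0, -0.0]
force: [-0.2, 0.3, -0.7]
finger_gap: 0.284
gripper_force: 59.0
[ 0.44113619 -0.30992545  0.18626825] 0.28252560723456077
```

View pics/s2.png

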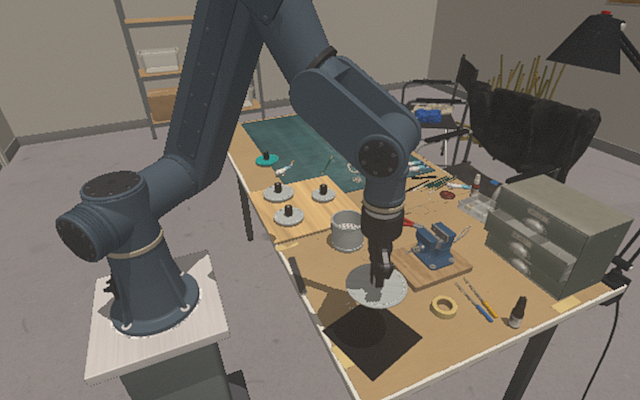

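The lid hangs level at (376,288) over the mat, and the washer stands open at (346,230). Lower it slowly.

```bash
python3 -m crank '[{"dp":[0,0,-0.3],"angular":[0,0,0]},{"dp":[0,0,-0.6],"angular":[0,0,0]},{"dp":[0,0,-0.7],"angular":[0,0,0]},{"dp":[0,0,-0.7],"angular":[0,0,0]},{"dp":[0,0,-0.7],"angular":[0,0,0]},{"dp":[0,0,-0.7],"angular":[0,0,0]},{"dp":[0,0,-0.5],"angular":[0,0,0]},{"dp":[0,0,-0.3],"angular":[0,0,0]},{"dp":[0,0,-0.1],"angular":[0,0,0]},{"dp":[0,0,-0.1],"angular":[0,0,0]},{"dp":[0,0,-0.05],"angular":[0,0,0]},{"dp":[0,0,0],"angular":[0,0,0]},{"dp":[0,0,0],"angular":[0,0,0]}]' 1 60
```

```text
t: 7.95
tcp_pos: [0.4418, -0.311, 0.0449]
tool_rot: [0.174, 0.985, -0.0, 0.0]
force: [0.9, -0.2, -1.8]
finger_gap: 0.277
gripper_force: 59.0
```

```bash
python3 -m crank '[{"dp":[0,0,-0.05],"angular":[0,0,0]},{"dp":[0,0,-0.05],"angular":[0,0,0]},{"dp":[0,0,-0.03],"angular":[0,0,0]},{"dp":[0,0,0],"angular":[0,0,0]},{"dp":[0,0,0],"angular":[0,0,0]}]' 1 60
```

```text
t: 8.45
tcp_pos: [0.4417, -0.3109, 0.0413]
tool_rot: [0.174, 0.985, -0.0, 0.0]
force: [-0.3, 0.8, 5.8]
finger_gap: 0.283
gripper_force: 59.8
```

In contact with the mat. Release and back off.

```bash
python3 -m crank '[{"dp":[0,0,0],"angular":[0,0,0]},{"dp":[0,0,0],"angular":[0,0,0]},{"dp":[0,0,0],"angular":[0,0,0]},{"dp":[0,0,0],"angular":[0,0,0]},{"dp":[0,0,0],"angular":[0,0,0]},{"dp":[0,0,0],"angular":[0,0,0]},{"dp":[0,0,0],"angular":[0,0,0]},{"dp":[0,0,0.3],"angular":[0,0,0]},{"dp":[0,0,0.6],"angular":[0,0,0]},{"dp":[0,0,0.8],"angular":[0,0,0]},{"dp":[0,0,0.8],"angular":[0,0,0]},{"dp":[0,0,0.8],"angular":[0,0,0]},{"dp":[0,0,0.8],"angular":[0,0,0]},{"dp":[0,0,0.8],"angular":[0,0,0]},{"dp":[0,0,0.8],"angular":[0,0,0]},{"dp":[0,0,0.3],"angular":[0,0,0]},{"dp":[0,0,0],"angular":[0,0,0]},{"dp":[0,0,0],"angular":[0,0,0]}]' 0
python3 - <<'E'
from knob import *
d=snap("wrist","w4.png"); knobs(d,.052,.018,(.3,-.45),(.6,-.2),.07)
d=snap("side"); knobs.__call__ and None
pickle.dump(d,open("side2.pkl","wb"))
W=cloud(d)
m=(abs(W[...,2]-.09)<.008)&(np.hypot(W[...,0]-.538,W[...,1]-.008)<.065)
c,r=cv2.minEnclosingCircle(W[m][:,:2].astype(np.float32)); print("rim",m.sum(),np.round(c,4),2*r)
E
```

```text
t: 10.25
tcp_pos: [0.4411, -0.3103, 0.2198]
tool_rot: [0.174, 0.985, 0.0, -0.001]
force: [-0.1, 0.3, -0.3]
finger_gap: 1.001
gripper_force: 0.0
[319. 183.] 392 knob [ 0.4402 -0.3111  0.052 ] zmed 0.0536 disc [ 0.4417 -0.3119] diam 0.124
rim 191 [0.5393 0.0049] 0.10110335797071457
```

The 124 mm lid is on the mat 2 mm from its centre. On the way back I'll look into the washer from above.

```bash
python3 -m crank '[{"dp":[0.27,0.88,0.08],"angular":[0,0,0]},{"dp":[0.27,0.88,0.08],"angular":[0,0,0]},{"dp":[0.27,0.88,0.08],"angular":[0,0,0]},{"dp":[0.27,0.88,0.08],"angular":[0,0,0]},{"dp":[0.27,0.88,0.08],"angular":[0,0,0]},{"dp":[0.27,0.88,0.08],"angular":[0,0,0]},{"dp":[0.27,0.88,0.08],"angular":[0,0,0]},{"dp":[0.27,0.88,0.08],"angular":[0,0,0]},{"dp":[0.27,0.88,0.08],"angular":[0,0,0]},{"dp":[0.27,0.88,0.08],"angular":[0,0,0]},{"dp":[0.27,0.88,0.08],"angular":[0,0,0]},{"dp":[0.27,0.88,0.08],"angular":[0,0,0]},{"dp":[0,0,0],"angular":[0,0,0]},{"dp":[0,0,0],"angular":[0,0,0]},{"dp":[0,0,0],"angular":[0,0,0]}]' 0
cat > rim.py <<'E'
from h import *
d=snap("wrist","rim.png"); W=cloud(d)
m=(W[...,2]>.080)&(W[...,2]<.1)&(np.hypot(W[...,0]-.538,W[...,1]-.008)<.07)
m=cv2.morphologyEx(m.astype(np.uint8),cv2.MORPH_CLOSE,np.ones((3,3)))
cs,h=cv2.findContours(m,cv2.RETR_CCOMP,cv2.CHAIN_APPROX_NONE)
print(sense()["tcp_pos"],"rim z",np.nanmedian(W[m>0][:,2]))
for c,hh in zip(cs,h[0]):
    if cv2.contourArea(c)<500: continue
    P=np.array([ray(d,*p[0],.09)[:2] for p in c],np.float32)
    print("hole" if hh[3]>=0 else "outer",np.round(cv2.minEnclosingCircle(P)[0],4),2*cv2.minEnclosingCircle(P)[1],"ellipse",np.round(np.hstack(cv2.fitEllipse(P)),4))
E
python3 rim.py
```

```text
t: 11.85
tcp_pos: [0.5381, 0.0054, 0.2484]
tool_rot: [0.174, 0.985, -0.0, -0.001]
force: [-0.6, -0.3, -0.8]
finger_gap: 0.999
gripper_force: 0.0
[0.53824619 0.00516205 0.24855094] rim z 0.0907406139183527
outer [0.5418 0.0067] 0.09881696850061417 ellipse [5.41800e-01 6.70000e-03 9.77000e-02 9.77000e-02 1.87211e+01]
hole [0.5399 0.0075] 0.0873008519411087 ellipse [5.403000e-01 7.200000e-03 8.440000e-02 8.580000e-02 1.586797e+02]
```

View pics/rim.png

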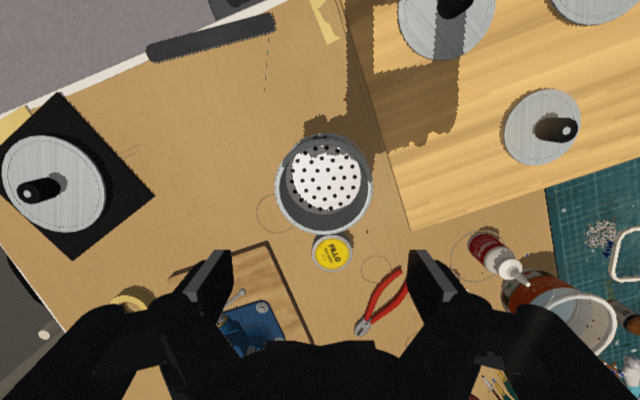

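The washer is at (322,185), open and unmoved, with the tin beside it at (332,252). On to the 100 mm lid.

```bash
python3 -m crank '[{"dp":[-0.5,0.75,0],"angular":[0,0,0]},{"dp":[-0.5,0.75,0],"angular":[0,0,0]},{"dp":[-0.5,0.75,0],"angular":[0,0,0]},{"dp":[-0.5,0.75,0],"angular":[0,0,0]},{"dp":[-0.5,0.75,0],"angular":[0,0,0]},{"dp":[-0.5,0.75,0],"angular":[0,0,0]},{"dp":[-0.5,0.75,0],"angular":[0,0,0]},{"dp":[-0.47,0.79,0],"angular":[0,0,0]},{"dp":[0,0,-0.6],"angular":[0,0,0]},{"dp":[0,0,-0.7],"angular":[0,0,0]},{"dp":[0,0,-0.7],"angular":[0,0,0]},{"dp":[0,0,0],"angular":[0,0,0]},{"dp":[0,0,0],"angular":[0,0,0]}]' 0
python3 - <<'E'
from knob import *
d=snap("wrist","w5.png"); print(sense()["tcp_pos"]); knobs(d,.060,.026,(.3,.1),(.65,.45),.07)
E
```

```text
t: 13.2
tcp_pos: [0.4198, 0.1866, 0.1892]
tool_rot: [0.175, 0.985, -0.0, -0.0]
force: [1.3, 0.5, 0.2]
finger_gap: 0.999
gripper_force: 0.0
[0.42033937 0.18677294 0.18977109]
[494. 149.] 699 knob [0.4327 0.3407 0.06  ] zmed 0.0615 disc [0.4341 0.3421] diam 0.1128
[320. 193.] 538 knob [0.4184 0.1868 0.06  ] zmed 0.0617 disc [0.4198 0.1862] diam 0.1
```

```bash
python3 -m crank '[{"dp":[0,0,-0.6],"angular":[0,0,0]},{"dp":[0,0,-0.7],"angular":[0,0,0]},{"dp":[0,0,-0.7],"angular":[0,0,0]},{"dp":[0,0,-0.7],"angular":[0,0,0]},{"dp":[0,0,-0.7],"angular":[0,0,0]},{"dp":[0,0,-0.6],"angular":[0,0,0]},{"dp":[0,0,-0.4],"angular":[0,0,0]},{"dp":[0,0,-0.2],"angular":[0,0,0]},{"dp":[0,0,0],"angular":[0,0,0]},{"dp":[0,0,0],"angular":[0,0,0]}]' 0
python3 -m crank '[{"dp":[0,0,0],"angular":[0,0,0]},{"dp":[0,0,0],"angular":[0,0,0]},{"dp":[0,0,0],"angular":[0,0,0]},{"dp":[0,0,0],"angular":[0,0,0]},{"dp":[0,0,0],"angular":[0,0,0]},{"dp":[0,0,0],"angular":[0,0,0]},{"dp":[0,0,0],"angular":[0,0,0]},{"dp":[0,0,0],"angular":[0,0,0]},{"dp":[0,0,0],"angular":[0,0,0]},{"dp":[0,0,0],"angular":[0,0,0]}]' 1 60
```

```text
t: 14.25
tcp_pos: [0.4204, 0.1873, 0.0519]
tool_rot: [0.174, 0.985, 0.0, 0.001]
force: [-0.7, 0.2, -0.1]
finger_gap: 0.997
gripper_force: 0.0
t: 15.25
tcp_pos: [0.4198, 0.1873, 0.0517]
tool_rot: [0.174, 0.985, 0.0, 0.0]
force: [0.1, 0.4, 5.7]
finger_gap: 0.281
gripper_force: 58.6
```

```bash
python3 -m crank '[{"dp":[0,0,0.2],"angular":[0,0,0]},{"dp":[0,0,0.4],"angular":[0,0,0]},{"dp":[0,0,0.7],"angular":[0,0,0]},{"dp":[0,0,0.8],"angular":[0,0,0]},{"dp":[0,0,0.8],"angular":[0,0,0]},{"dp":[0,0,0.7],"angular":[0,0,0]},{"dp":[0,0,0.4],"angular":[0,0,0]},{"dp":[0.25,-0.4,0],"angular":[0,0,0]},{"dp":[0.5,-0.7,0],"angular":[0,0,0]},{"dp":[0.5,-0.75,0],"angular":[0,0,0]},{"dp":[0.5,-0.75,0],"angular":[0,0,0]},{"dp":[0.5,-0.75,0],"angular":[0,0,0]},{"dp":[0.5,-0.75,0],"angular":[0,0,0]},{"dp":[0.5,-0.75,0],"angular":[0,0,0]},{"dp":[0.5,-0.75,0],"angular":[0,0,0]},{"dp":[0.28,-0.4,0],"angular":[0,0,0]},{"dp":[0,0,0],"angular":[0,0,0]},{"dp":[0,0,0],"angular":[0,0,0]},{"dp":[0,0,0],"angular":[0,0,0]}]' 1 60
cat > held.py <<'E'
from h import *
d=snap("wrist","held.png"); t=sense()["tcp_pos"]; W=cloud(d); zd=t[2]-.0397+.014
m=(abs(W[...,2]-zd)<.006)&(np.hypot(W[...,0]-t[0],W[...,1]-t[1])<.07)
q=W[m]; c,r=cv2.minEnclosingCircle(q[:,:2].astype(np.float32))
A=np.c_[q[:,:2]-t[:2],np.ones(len(q))]; s=np.linalg.lstsq(A,q[:,2],rcond=None)[0]
cs=cv2.findContours(m.astype(np.uint8),0,cv2.CHAIN_APPROX_NONE)[0]
P=np.array([ray(d,*p[0],zd)[:2] for p in np.vstack(cs)],np.float32); c2,r2=cv2.minEnclosingCircle(P)
print("tcp",t.round(4),"disc z",np.median(q[:,2]).round(4),"exp",zd.round(4),"cloud c",np.round(c,4),2*r,"ray c",np.round(c2,4),2*r2,"tilt",s[:2].round(4))
d=snap("side","s3.png"); W=cloud(d)
m=(abs(W[...,2]-zd)<.006)&(np.hypot(W[...,0]-t[0],W[...,1]-t[1])<.08); c,r=cv2.minEnclosingCircle(W[m][:,:2].astype(np.float32)); print("side disc",np.round(c,4),2*r)
E
python3 held.py
```

```text
t: 17.15
tcp_pos: [0.5392, 0.0082, 0.1708]
tool_rot: [0.174, 0.985, 0.0, -0.001]
force: [0.1, 0.2, -0.4]
finger_gap: 0.284
gripper_force: 59.0
tcp [0.5393 0.0083 0.171 ] disc z 0.1469 exp 0.1453 cloud c [0.5393 0.0079] 0.1007428839802742 ray c [0.5392 0.0072] 0.10068660974502563 tilt [-0.0023  0.0004]
side disc [0.5364 0.0064] 0.1029815673828125
```

View pics/held.png

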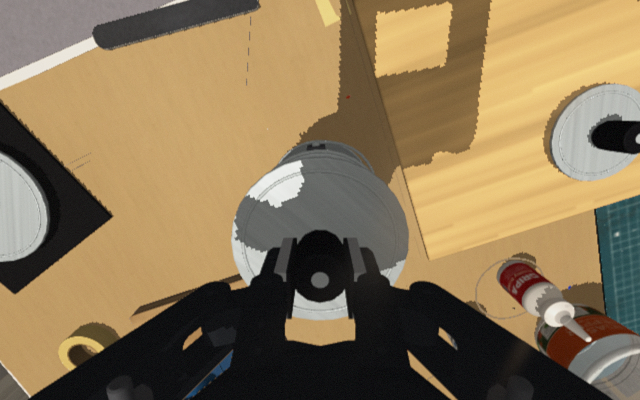

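The lid is held level, centre (0.5393,0.0075). The two washer estimates agree at about (0.5414,0.007), so I shift +2 mm in x and come down to just above the rim.

```bash
python3 -m crank '[{"dp":[0.07,-0.02,-0.3],"angular":[0,0,0]},{"dp":[0,0,-0.4],"angular":[0,0,0]},{"dp":[0,0,-0.3],"angular":[0,0,0]},{"dp":[0,0,-0.2],"angular":[0,0,0]},{"dp":[0,0,-0.1],"angular":[0,0,0]},{"dp":[0,0,-0.05],"angular":[0,0,0]},{"dp":[0,0,-0.05],"angular":[0,0,0]},{"dp":[0,0,-0.05],"angular":[0,0,0]},{"dp":[0,0,0],"angular":[0,0,0]},{"dp":[0,0,0],"angular":[0,0,0]}]' 1 60
```

```text
t: 18.25
tcp_pos: [0.5428, 0.0066, 0.1279]
tool_rot: [0.174, 0.985, -0.0, 0.0]
force: [0.3, 0.8, -1.7]
finger_gap: 0.285
gripper_force: 59.0
```

Already 2 mm below the contact height with no force, so the plug has entered. Continue down.

```bash
python3 -m crank '[{"dp":[0,0,-0.05],"angular":[0,0,0]},{"dp":[0,0,-0.05],"angular":[0,0,0]},{"dp":[0,0,-0.05],"angular":[0,0,0]},{"dp":[0,0,0],"angular":[0,0,0]},{"dp":[0,0,0],"angular":[0,0,0]}]' 1 60
```

```text
t: 18.75
tcp_pos: [0.5426, 0.0067, 0.1231]
tool_rot: [0.174, 0.985, -0.0, -0.0]
force: [-0.4, -0.2, -0.8]
finger_gap: 0.281
gripper_force: 59.0
```

```bash
python3 -m crank '[{"dp":[0,0,-0.05],"angular":[0,0,0]},{"dp":[0,0,-0.04],"angular":[0,0,0]},{"dp":[0,0,-0.03],"angular":[0,0,0]},{"dp":[0,0,0],"angular":[0,0,0]},{"dp":[0,0,0],"angular":[0,0,0]}]' 1 60
```

```text
t: 19.25
tcp_pos: [0.5426, 0.0066, 0.1198]
tool_rot: [0.174, 0.985, -0.0, 0.0]
force: [-0.8, -0.3, 0.8]
finger_gap: 0.279
gripper_force: 59.3
```

Seated within a millimetre. Settle, release, retreat straight up.

```bash
python3 -m crank '[{"dp":[0,0,-0.02],"angular":[0,0,0]},{"dp":[0,0,0],"angular":[0,0,0]},{"dp":[0,0,0],"angular":[0,0,0]}]' 1 60
python3 -m crank '[{"dp":[0,0,0],"angular":[0,0,0]},{"dp":[0,0,0],"angular":[0,0,0]},{"dp":[0,0,0],"angular":[0,0,0]},{"dp":[0,0,0],"angular":[0,0,0]},{"dp":[0,0,0],"angular":[0,0,0]},{"dp":[0,0,0],"angular":[0,0,0]},{"dp":[0,0,0],"angular":[0,0,0]},{"dp":[0,0,0],"angular":[0,0,0]},{"dp":[0,0,0.3],"angular":[0,0,0]},{"dp":[0,0,0.6],"angular":[0,0,0]},{"dp":[0,0,0.8],"angular":[0,0,0]},{"dp":[0,0,0.8],"angular":[0,0,0]},{"dp":[0,0,0.8],"angular":[0,0,0]},{"dp":[0,0,0.8],"angular":[0,0,0]},{"dp":[0,0,0.3],"angular":[0,0,0]},{"dp":[0,0,0],"angular":[0,0,0]},{"dp":[0,0,0],"angular":[0,0,0]}]' 0
python3 - <<'E'
from knob import *
d=snap("wrist","w6.png"); knobs(d,.128,.094,(.4,-.1),(.65,.1),.06)
W=cloud(d); m=(abs(W[...,2]-.094)<.006)&(np.hypot(W[...,0]-.542,W[...,1]-.007)<.055); q=W[m]
print("disc z",np.median(q[:,2]),"tilt",np.linalg.lstsq(np.c_[q[:,:2]-[.542,.007],np.ones(len(q))],q[:,2],rcond=None)[0])
s=snap("side"); cv2.imwrite("pics/s4.png",cv2.resize(s["image"][140:390,230:480],None,fx=2.2,fy=2.2))
E
```

```text
t: 19.55
tcp_pos: [0.5426, 0.0067, 0.1197]
tool_rot: [0.174, 0.985, -0.0, 0.0]
force: [-1.4, 0.3, 6.4]
finger_gap: 0.279
gripper_force: 59.8
t: 21.25
tcp_pos: [0.542, 0.0068, 0.2504]
tool_rot: [0.174, 0.985, 0.0, -0.001]
force: [-0.8, -0.6, -0.4]
finger_gap: 1.004
gripper_force: 0.0
[320. 196.] 561 knob [0.5414 0.0063 0.128 ] zmed 0.1297 disc [0.5422 0.0058] diam 0.1008
disc z 0.09583848302777509 tilt [ 0.00345022 -0.00268444  0.09578235]
```

View pics/s4.png

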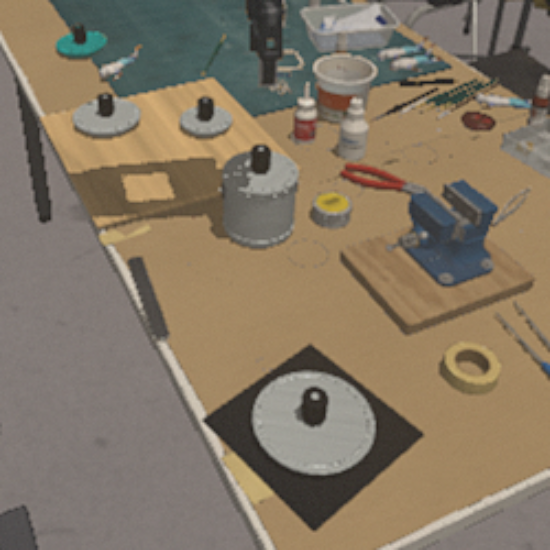

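The picture shows the washer closed level at (260,195) and the wide lid flat on the mat at (315,420). Everything else is in place. The disc reads z 95.8 mm (about 1.6 mm camera bias as before, so seated) with a tilt of about 0.004 rad. Handing in.

```bash
python3 -c "
from station import order
print(order.sign_off())"
```

```text
the job is handed in; nothing more can be done
None
```

The 124 mm lid lies flat, knob up, about 2 mm from the mat's centre, and the 100 mm lid closes the washer level and fully down; I handed the job in at about 21 s of the 51 s, and the hand-in gave no verdict.

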